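# Find the spindle's flat and hold the collar on it

### The arm

A 6-joint arm with a two-finger parallel gripper is mounted at the origin on a cart in front of the work surface, level with it; the furniture and walls round the work are solid. World frame = base frame: x ahead of the robot, y to its left, z up, the work surface at z = 0. Lengths are in m, angles in degrees, forces in N, time in s.
With the tool pointing down it reaches from about 0.3 to 0.75 m from the base axis. Payload 8.5 kg.
Tool frame: the origin (TCP) lies between the finger pads; the fingertips stand 25 mm ahead of it and the grasp point (between the pads) lies 6 mm ahead of it; x points along the fingers, y is the direction in which the jaws open and shut, and the axes are right-handed (so a half turn about x gives the same grasp; the last joint's range is limited). The gripper opens to 88 mm and grips with 3 to 60 N. Pads are 18 mm wide; open, the fingers measure 123 mm over their backs; the gripper's body (75 mm by 187 mm) begins 45 mm behind the grasp point.
Start: joints at [64.039, 21.807, 74.336, -0, 83.858, -12.336], TCP at [0.13, 0.535, 0.264] pointing down, gripper open.
Joint ranges: [-178.18, 178.18], [-50.72, 133.34], [12.68, 142.11], [-81.47, 261.47], [9.98, 163.14], [-165.26, 165.26]. Speed limits (degrees/s): [136.94, 136.94, 180, 180, 180, 180].

### API

Orientations are given as [roll, pitch, yaw] about the fixed x, y, z axes, in that order (R = Rz(yaw) Ry(pitch) Rx(roll)).
In Python, from station import ctrl gives the robot as it stands.
- The arm moves only by the tool move_arm, never from a script. Its argument "plan" is a list of rows, each an object of numbers: "rx", "ry", "rz": the turn, a rotation vector about the tool's x, y, z in rad; "dx", "dy", "dz": the shift along the tool's x, y, z in m; "jaw": the finger opening in m, from 0 to 0.0881. In form: [{"rx": .., "ry": .., "rz": .., "dx": .., "dy": .., "dz": .., "jaw": ..}, ...]. A call has 1 to 20 rows; each row is the pose to reach, as a shift and turn from the pose commanded when the call began, along the tool's axes at that moment; what a row does not reach only later rows make up. A row lasts 1/8 s, in which the tool goes at most 62.5 mm and 10.7 degrees, less where a joint would pass 70% of its speed; a pose out of reach is approached as far as the arm can. A call with a gripper value outside its range is refused whole. The fingers move at their own pace and stop on an object; "force" is the grip in N (left out, the last holds). Time passes only in rows, so rows that repeat a pose let the fingers close. It gives the time, the measured TCP pose, the force and the opening at its end, in the units of the state.
- ctrl.observe(): the state, without advancing time (a new reading comes with each control period).
- ctrl.get_image(name): name is "side" or "top" or "wrist"; returns a dict with "color" (480x640x3 uint8, blue, green, red), "fx", "fy", "cx", "cy" (pixels), "rvec" (rotation vector, rad) and "tvec" (3), from world to camera coordinates, as OpenCV has them; the wrist camera has in their place "tool_from_camera" (4x4, takes a point from camera to tool coordinates, whose origin is the TCP and whose axes are the tool frame's). Camera axes: x right, y down, z forward; pixel columns grow to the right and rows downward; lengths in m; the calibration is good to about 2 mm. A picture is of the moment at which its call begins: read the wrist's pose just before it. There is no depth.
- ctrl.finish_job(): hands the job in, once; it reports no verdict.
The state is a dict: "clock": time; "joints": joint angles; "joint_velocities": joint speeds; "joint_torque": joint torques, N m; "position": TCP position; "tcp_rot": TCP orientation; "contact_force": force on the tool from outside, world axes, zero at the start; "ft_torque": the same for the moment, N m; "gripper_width": finger opening in m.
Only numpy, scipy, OpenCV 4.12 (cv2) and the standard library are available. Lean on these libraries where they do the work, as an engineer would, in place of code of your own. Each camera call takes 0.05 s, during which the arm holds its last target.

### The job

On the thread winder, feel with the fingers for the set-screw flat on the D-shaped end of the upright spindle and turn the spindle until that flat faces the set screw of the blue collar below it. Then take the collar, slide it straight up over the spindle end until its top is level with the end of the spindle, so that the screw stands against the flat, and finish while still holding it there, ready for the screw to be tightened. Leave the two thread spools and the hex key where they are.

Things in the scene. Friction and masses are not known exactly. Their poses are not given: they have to be found in the camera images.
- winder: grey winder head, a box 130x96 mm, 40 mm high, on a dark foot plate 136x130 mm, bolted to the bench. Origin: centre of its underside, on the spindle axis; z up. Its front, with the red rocker switch and the collar's set screw, faces its own -x. Round the axis a boss of diameter 38 mm rises to 62 mm above the bench and carries the collar.
- spindle_end (a point): centre of the top end of the upright steel spindle, on its axis, 114 mm above the bench (its axes are the winder's and do not turn with the spindle). The spindle turns about the vertical against a light friction of 0.06 N m and stays where it is left. Its end is D-shaped from 86.5 to 114 mm above the bench; below that is a neck of diameter 12 mm.
- spindle_d_middle (a point): point on the spindle axis at half height of the D, 100 mm above the bench; does not turn with it. The D: diameter 24 mm with one brighter flat 6.5 mm from the axis, 20.2 mm wide, over its whole length. Jaws closing along the flat's normal measure 18.5 mm, across the round 24 mm, at an angle a below 1 rad from the normal 12 + 12 cos(0.998 - a) mm.
- screw_head (a point): outer end of the collar's dark set-screw head, 26.5 mm from the axis on the winder's -x side; it moves up with the collar. The spindle's flat must face this way. At the start the flat stands between 0.4 and 1.5 rad counter-clockwise of it, seen from above (how much is to be felt or seen), so the spindle must be turned clockwise by that much.
- collar_middle (a point): middle of the blue collar, on the axis: a ring 42 mm in diameter, 22 mm high, bore 25 mm; at the start its middle is 73 mm above the bench. Guide pins keep it from turning. Grip it across the winder's y. The screw's 6 mm wide tip reaches in to 7.1 mm from the axis: unless the flat faces it within 0.15 rad, it stops under the D after a rise of some 11 mm.
- collar (a joint): how far the collar has been slid up, in m: 0 resting on the boss, 0.030 with its top level with the spindle's end, 0.040 at most. It weighs 0.2 to 0.35 kg, slides with little friction and sinks back when let go; move it at 0.05 m/s or slower.
- thread_spool_red: spool of red thread, 41 mm diameter, 50 mm high, standing upright; origin at the centre of its underside; to be left alone
- thread_spool_white: spool of white thread, 41 mm diameter, 50 mm high, standing upright; origin at the centre of its underside; to be left alone
- hex_key: small dark L-shaped hex key, 6 mm thick, 66x25 mm, lying flat on the bench; origin near the middle of its long arm; to be left alone
Not all that is in view belongs to the job. There is more than one size of the winder; the one meant has the size given above.

How it is judged:
By the outcome, as a careful person would: the job done as asked, in the order asked, and still so for the second after the job is handed in, while the arm keeps its last pose, push and grip.
It also fails if it takes over 48 s, if anything falls off the work surface, if the arm or the gripper's body presses on something with over 40 N, if the wrist force passes 120 N, or if a joint passes its speed limit or range.

## Working session

There is one attempt and no reset: what is moved stays moved. The work goes in short steps, Python scripts to look and compute and a tool call to move; the robot and the scene stay as the last step left them, time stands still between calls to the robot, and variables do not carry over. Pictures are saved under pics/ and viewed, and the job is handed in when it is done.

Besides the shell and the picture viewer there is one more tool, called after "Call:" as name(argument=value, ...) on one line, values as JSON. move_arm: Moves the arm, as the interface text tells. Its arguments: {"type":"object","properties":{"plan":{"type":"array","items":{"type":"object","properties":{"rx":{"type":"number"},"ry":{"type":"number"},"rz":{"type":"number"},"dx":{"type":"number"},"dy":{"type":"number"},"dz":{"type":"number"},"jaw":{"type":"number"}}}},"force":{"type":"number"}},"required":["plan"]}

```bash
mkdir -p pics; ls; python3 - <<'E'
from station import ctrl
import cv2
print(ctrl.observe())
for n in ["side","top","wrist"]:
    d=ctrl.get_image(n); cv2.imwrite(f"pics/{n}0.png",d["color"]); print(n,{k:v for k,v in d.items() if k!="color"})
E
```

```text
pics
{'clock': 0.0, 'joints': array([ 6.40393141e+01,  2.18405577e+01,  7.43855405e+01,  1.36774429e-03,
        8.38587771e+01, -1.23346868e+01]), 'joint_velocities': array([-0.086589  , -0.0407116 ,  0.06531574,  0.01102086,  0.08327633,
       -0.04995053]), 'joint_torque': array([-9.42664738e-04, -4.37962711e+01, -2.24542522e+01,  7.12140533e-02,
        3.54615832e-02, -1.22836354e-04]), 'position': array([0.12944382, 0.5342896 , 0.26313717]), 'tcp_rot': array([-103.25247023,   89.91511384, -116.87861663]), 'contact_force': array([-0.47053918, -0.81776446, -0.05134092]), 'ft_torque': array([-0.01822112, -0.04238067, -0.03080592]), 'gripper_width': 0.08843581929566016}
side {'fx': 460.92526686833065, 'fy': 460.92526686833065, 'cx': 327.62589160761627, 'cy': 237.80029781701714, 'rvec': array([ 2.04974265,  1.61033   , -0.53666713]), 'tvec': array([-0.27613224, -0.35231622,  1.45268854])}
top {'fx': 547.6017970638383, 'fy': 547.6017970638383, 'cx': 320.53667368398686, 'cy': 241.22769240290216, 'rvec': array([ 2.18881757, -2.14297343,  0.14558937]), 'tvec': array([0.13393256, 0.56716712, 1.50343224])}
wrist {'fx': 374.02598341556904, 'fy': 374.02598341556904, 'cx': 327.1850294265585, 'cy': 238.02546469633165, 'tool_from_camera': array([[-5.96983579e-04, -2.67145235e-01,  9.63656094e-01,
        -1.20741323e-01],
       [ 9.99999525e-01, -9.01360613e-04,  3.69622633e-04,
         5.53628591e-06],
       [ 7.69858722e-04,  9.63655857e-01,  2.67145646e-01,
        -6.73601562e-02],
       [ 0.00000000e+00,  0.00000000e+00,  0.00000000e+00,
         1.00000000e+00]])}
```

View pics/side0.png

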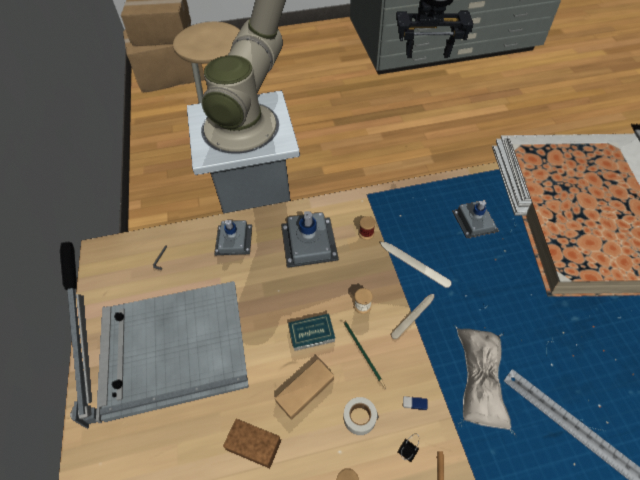

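View pics/top0.png

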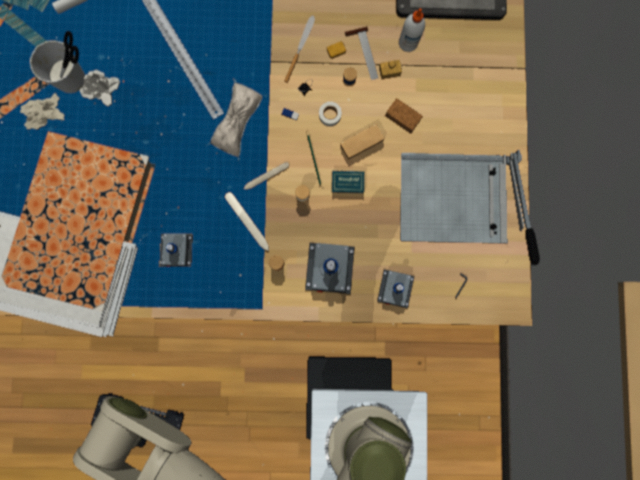

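View pics/wrist0.png

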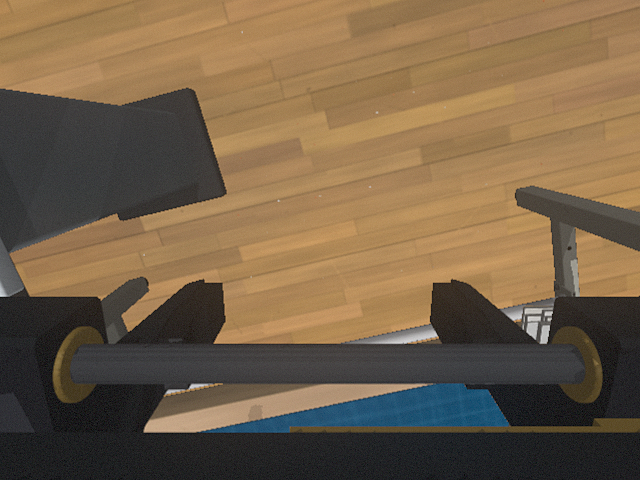

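Winder candidates in the top view are the large one at (330,268), a small one at (396,289) and a small one at (175,250). I'll measure their foot plates and look at close crops.

```bash
cat > h.py <<'E'
import numpy as np, cv2
from station import ctrl
from scipy.spatial.transform import Rotation as Ro
def cam(n):
    d=ctrl.get_image(n); K=np.array([[d["fx"],0,d["cx"]],[0,d["fy"],d["cy"]],[0,0,1]])
    return d["color"],K,(cv2.Rodrigues(d["rvec"])[0] if "rvec" in d else None),d.get("tvec"),d.get("tool_from_camera")
def pix2z(K,R,t,uv,z):
    r=R.T@np.linalg.solve(K,[uv[0],uv[1],1]); c=-R.T@t
    return c+r*(z-c[2])/r[2]
def proj(K,R,t,p): 
    q=K@(R@np.array(p)+t); return q[:2]/q[2]
def toolT():
    o=ctrl.observe(); T=np.eye(4); T[:3,:3]=Ro.from_euler('xyz',o["tcp_rot"],degrees=True).as_matrix(); T[:3,3]=o["position"]; return T,o
E
python3 - <<'E'
from h import *
img,K,R,t,_=cam("top"); s,Ks,Rs,ts,_=cam("side")
for p in [(330,268),(396,289),(175,250),(276,264),(302,195),(461,286)]: print(p,pix2z(K,R,t,p,0.03).round(3))
cv2.imwrite("pics/topc.png",cv2.resize(img[230:320,260:420],None,fx=5,fy=5,interpolation=cv2.INTER_CUBIC))
cv2.imwrite("pics/sidec.png",cv2.resize(s[190:280,205:375],None,fx=4.7,fy=4.7,interpolation=cv2.INTER_CUBIC))
print(proj(Ks,Rs,ts,[0.4,0,0.1]), toolT()[0].round(3))
E
```

```text
(330, 268) [0.49  0.118 0.03 ]
(396, 289) [ 0.435 -0.067  0.03 ]
(175, 250) [0.531 0.552 0.03 ]
(276, 264) [0.498 0.269 0.03 ]
(302, 195) [0.696 0.201 0.03 ]
(461, 286) [ 0.447 -0.249  0.03 ]
[253.19657179 198.8925418 ] [[-0.     0.236  0.972  0.13 ]
 [-0.001  0.972 -0.236  0.534]
 [-1.    -0.001 -0.     0.263]
 [ 0.     0.     0.     1.   ]]
```

View pics/topc.png

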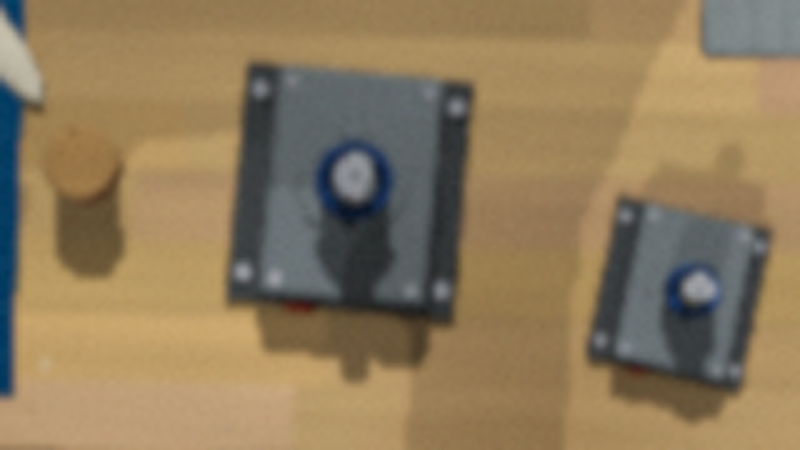

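View pics/sidec.png

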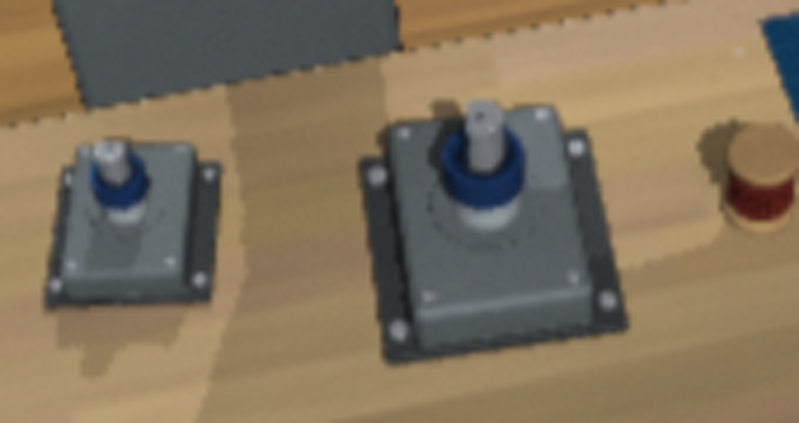

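```bash
python3 - <<'E'
from h import *
img,K,R,t,_=cam("top"); s,Ks,Rs,ts,_=cam("side")
c=[(np.array(p)+.5)/5-.5+[260,230] for p in [(248,62),(473,85),(452,322),(228,300)]]
P=np.array([pix2z(K,R,t,p,0.006) for p in c]); print(P.round(4)); print([np.linalg.norm(P[i]-P[(i+1)%4]).round(4) for i in range(4)])
print("c",P.mean(0)); 
for i,j in [(3,0),(2,1)]: d=P[j]-P[i]; print("yaw x",np.degrees(np.arctan2(d[1],d[0])))
for i,j in [(1,0),(2,3)]: d=P[j]-P[i]; print("yaw y",np.degrees(np.arctan2(-d[0],d[1])))
print("spindle top", pix2z(K,R,t,(np.array((352,176))+.5)/5-.5+[260,230],0.114), "collar",pix2z(K,R,t,(np.array((354,180))+.5)/5-.5+[260,230],0.084))
print("side spindle top", pix2z(Ks,Rs,ts,(np.array((485,110))+.5)/4.7-.5+[205,190],0.114),"collar", pix2z(Ks,Rs,ts,(np.array((483,155))+.5)/4.7-.5+[205,190],0.084))
# small one size
c=[(np.array(p)+.5)/5-.5+[260,230] for p in [(620,198),(772,230),(742,390),(588,360)]]
P=np.array([pix2z(K,R,t,p,0.006) for p in c]); print([np.linalg.norm(P[i]-P[(i+1)%4]).round(4) for i in range(4)])
E
```

```text
[[0.5645 0.1779 0.006 ]
 [0.5542 0.0492 0.006 ]
 [0.4192 0.0593 0.006 ]
 [0.4289 0.1861 0.006 ]]
[np.float64(0.1291), np.float64(0.1354), np.float64(0.1272), np.float64(0.1358)]
c [0.49170181 0.11809692 0.006     ]
yaw x -3.4674634624961356
yaw x -4.296498918740274
yaw y -4.613678498182427
yaw y -4.402757986220685
spindle top [0.49221216 0.12066553 0.114     ] collar [0.4924064  0.11861295 0.084     ]
side spindle top [0.48816225 0.12037002 0.114     ] collar [0.49298018 0.11680867 0.084     ]
[np.float64(0.0882), np.float64(0.0922), np.float64(0.0884), np.float64(0.0936)]
```

The large winder is the right one: its plate measures about 0.135 x 0.129 m, against about 0.093 x 0.088 m for the small one beside it. It sits near (0.492, 0.119) with a yaw of about -4°. Next I'll move above it for a close look.

```bash
cat >> h.py <<'E'
def delta(cur, psi_cur, tgt, psi_t):
    p=np.radians(psi_cur); d=np.array(tgt)-np.array(cur)
    print("rx %.3f dx %.4f dy %.4f dz %.4f"%(np.radians(psi_cur-psi_t),-d[2],d[0]*np.cos(p)+d[1]*np.sin(p),d[0]*np.sin(p)-d[1]*np.cos(p)))
def st():
    T,o=toolT(); psi=np.degrees(np.arctan2(T[1,1],T[0,1])); print("t %.2f"%o["clock"],o["position"].round(4),"psi %.2f"%psi,"xax",T[:3,0].round(4),"F",o["contact_force"].round(2),"M",o["ft_torque"].round(3),"w %.4f"%o["gripper_width"],"q",o["joints"].round(1)); return T,psi
E
python3 -c "
from h import *
T,psi=st(); delta([.13,.535,.264],psi,[.492,.119,.215],50)"
```

```text
t 0.35 [0.1296 0.5345 0.2636] psi 76.37 xax [-1.e-04 -3.e-04 -1.e+00] F [ 0.61 -0.5  -0.39] M [ 0.017  0.015 -0.047] w 0.0880 q [ 64.   21.8  74.3   0.   83.9 -12.3]
rx 0.460 dx 0.0490 dy -0.3190 dz 0.4498
```

Call:
move_arm(plan=[{"rx":0.05,"dx":0.005,"dy":-0.035,"dz":0.05,"jaw":0.088},{"rx":0.1,"dx":0.01,"dy":-0.07,"dz":0.1,"jaw":0.088},{"rx":0.15,"dx":0.015,"dy":-0.106,"dz":0.15,"jaw":0.088},{"rx":0.2,"dx":0.02,"dy":-0.142,"dz":0.2,"jaw":0.088},{"rx":0.25,"dx":0.025,"dy":-0.178,"dz":0.25,"jaw":0.088},{"rx":0.3,"dx":0.03,"dy":-0.213,"dz":0.3,"jaw":0.088},{"rx":0.35,"dx":0.035,"dy":-0.248,"dz":0.35,"jaw":0.088},{"rx":0.42,"dx":0.04,"dy":-0.284,"dz":0.4,"jaw":0.088},{"rx":0.46,"dx":0.049,"dy":-0.31,"dz":0.438,"jaw":0.088},{"rx":0.46,"dx":0.049,"dy":-0.319,"dz":0.45,"jaw":0.088},{"rx":0.46,"dx":0.049,"dy":-0.319,"dz":0.45,"jaw":0.088},{"rx":0.46,"dx":0.049,"dy":-0.319,"dz":0.45,"jaw":0.088}])

```text
schema error: expected keys rx, ry, rz, dx, dy, dz, jaw
```

```bash
python3 - <<'E'
from h import *
T,psi=st(); img,K,_,_,tc=cam("wrist")
cv2.imwrite("pics/w1.png",img)
M=np.linalg.inv(T@tc)
for p in [(.492,.119,.114),(.492,.119,.084)]:
    print(proj(K,M[:3,:3],M[:3,3],p))
u,v=proj(K,M[:3,:3],M[:3,3],(.492,.119,.1)).astype(int)
u0,v0=max(u-80,0),max(v-60,0);print(u0,v0)
cv2.imwrite("pics/w1c.png",cv2.resize(img[v0:v0+120,u0:u0+160],None,fx=5,fy=5,interpolation=cv2.INTER_CUBIC))
E
```

```text
t 0.35 [0.1296 0.5345 0.2636] psi 76.37 xax [-1.e-04 -3.e-04 -1.e+00] F [ 0.61 -0.5  -0.39] M [ 0.017  0.015 -0.047] w 0.0880 q [ 64.   21.8  74.3   0.   83.9 -12.3]
[ 28.78360592 638.33289838]
[ 48.948826   604.26177772]
0 561Traceback (most recent call last):
  File "<stdin>", line 9, in <module>
cv2.error: OpenCV(4.12.0) /io/opencv/modules/imgproc/src/resize.cpp:4208: error: (-215:Assertion failed) !ssize.empty() in function 'resize'
```

View pics/w1.png

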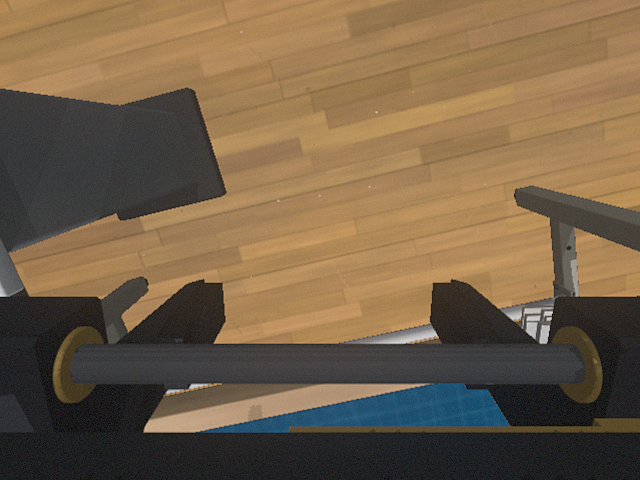

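The move was refused because every row needs all the keys. I'm sending it again with them.

Call:
move_arm(plan=[{"rx":0.05,"ry":0,"rz":0,"dx":0.005,"dy":-0.035,"dz":0.05,"jaw":0.088},{"rx":0.1,"ry":0,"rz":0,"dx":0.01,"dy":-0.07,"dz":0.1,"jaw":0.088},{"rx":0.15,"ry":0,"rz":0,"dx":0.015,"dy":-0.106,"dz":0.15,"jaw":0.088},{"rx":0.2,"ry":0,"rz":0,"dx":0.02,"dy":-0.142,"dz":0.2,"jaw":0.088},{"rx":0.25,"ry":0,"rz":0,"dx":0.025,"dy":-0.178,"dz":0.25,"jaw":0.088},{"rx":0.3,"ry":0,"rz":0,"dx":0.03,"dy":-0.213,"dz":0.3,"jaw":0.088},{"rx":0.35,"ry":0,"rz":0,"dx":0.035,"dy":-0.248,"dz":0.35,"jaw":0.088},{"rx":0.42,"ry":0,"rz":0,"dx":0.04,"dy":-0.284,"dz":0.4,"jaw":0.088},{"rx":0.46,"ry":0,"rz":0,"dx":0.049,"dy":-0.31,"dz":0.438,"jaw":0.088},{"rx":0.46,"ry":0,"rz":0,"dx":0.049,"dy":-0.319,"dz":0.45,"jaw":0.088},{"rx":0.46,"ry":0,"rz":0,"dx":0.049,"dy":-0.319,"dz":0.45,"jaw":0.088},{"rx":0.46,"ry":0,"rz":0,"dx":0.049,"dy":-0.319,"dz":0.45,"jaw":0.088}])

```text
clock: 1.9
position: [0.4909, 0.1196, 0.2151]
tcp_rot: [89.4, 90.0, 49.5]
contact_force: [0.1, -0.1, -0.4]
gripper_width: 0.0884
```

```bash
python3 - <<'E'
from h import *
T,psi=st(); img,K,_,_,tc=cam("wrist")
cv2.imwrite("pics/w2.png",img)
M=np.linalg.inv(T@tc)
for p in [(.492,.119,.114),(.492,.119,.084)]:
    print(proj(K,M[:3,:3],M[:3,3],p))
u,v=proj(K,M[:3,:3],M[:3,3],(.492,.119,.1)).astype(int)
u0,v0=max(u-80,0),max(v-60,0);print(u0,v0)
cv2.imwrite("pics/w2c.png",cv2.resize(img[v0:v0+120,u0:u0+160],None,fx=5,fy=5,interpolation=cv2.INTER_CUBIC))
E
```

```text
t 1.90 [0.4909 0.1196 0.2151] psi 50.12 xax [ 2.e-04  2.e-04 -1.e+00] F [ 0.07 -0.1  -0.36] M [-0.025  0.03  -0.002] w 0.0884 q [  0.2  19.8  86.1   0.   74.1 -49.9]
[326.49554084 249.29569582]
[326.53754441 236.57494392]
246 182
```

View pics/w2.png

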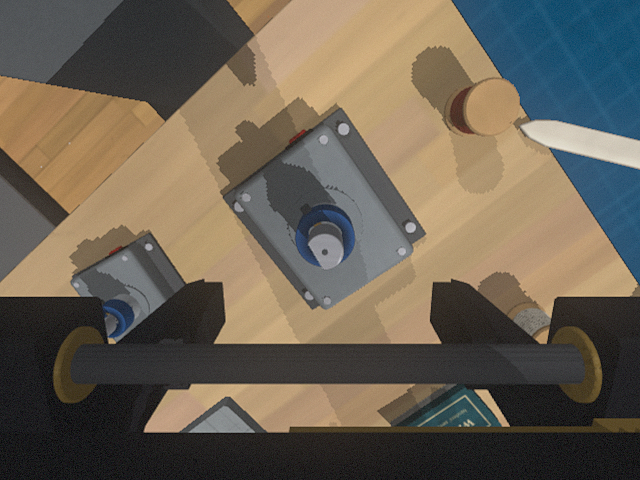

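View pics/w2c.png

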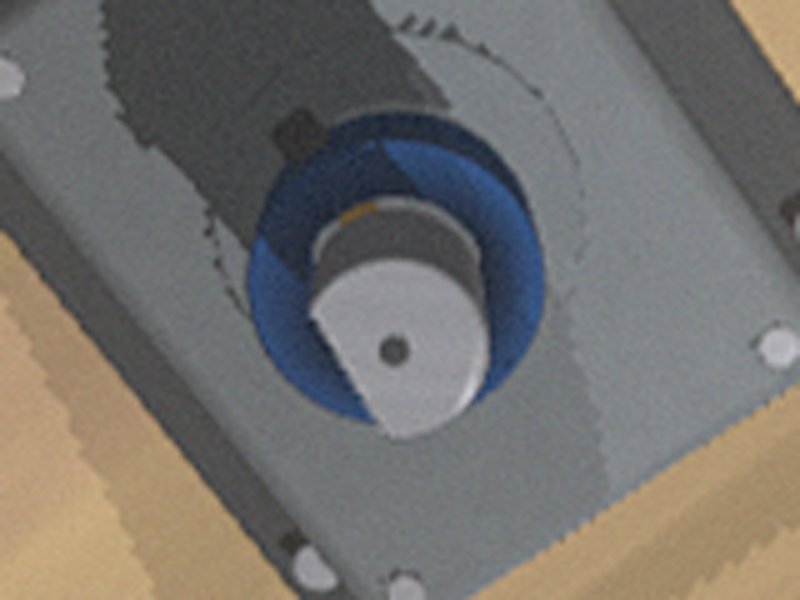

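The crop shows the set-screw head at about (306,209) in the full image, upper left. The flat of the D runs from about (308.6,245) to (323,268.6), with the axis dot at (325,252). I'll turn these into angles.

```bash
python3 - <<'E'
from h import *
T,psi=st(); img,K,_,_,tc=cam("wrist"); M=np.linalg.inv(T@tc);R,t=M[:3,:3],M[:3,3]
f=lambda c,z: pix2z(K,R,t,(np.array(c)+.5)/5-.5+[246,182],z)
c=f((394,350),.114);a=f((313,315),.114);b=f((381,428),.114); print(c,a,b,np.linalg.norm(b-a))
d=b-a; n=np.array([d[1],-d[0]]); m=(a+b)/2-c
if n@m[:2]<0:n=-n
print("flat ang",np.degrees(np.arctan2(n[1],n[0])),"mid dir",np.degrees(np.arctan2(m[1],m[0])),np.linalg.norm(m))
s=f((292,132),.073); print("screw",s, s-c, np.degrees(np.arctan2((s-c)[1],(s-c)[0])))
# box corner edges for yaw: foot edges full px
g=lambda p,z:pix2z(K,R,t,p,z)
P=[g(p,0.006) for p in [(335,107),(426,237)]]; d=P[1]-P[0]; print("edge",P,np.degrees(np.arctan2(d[1],d[0])))
P=[g(p,0.006) for p in [(222,192),(335,107)]]; d=P[1]-P[0]; print("edge",P,np.degrees(np.arctan2(d[1],d[0])))
E
```

```text
t 1.95 [0.491  0.1197 0.2151] psi 50.13 xax [ 3.e-04  2.e-04 -1.e+00] F [-0.58 -0.4   0.18] M [-0.007  0.051 -0.004] w 0.0879 q [  0.2  19.8  86.1   0.   74.1 -49.9]
[0.49234897 0.11707359 0.114     ] [0.48244178 0.11230861 0.114     ] [0.49917709 0.10920198 0.114     ] 0.017021209519124635
flat ang -100.51628696101753 mid dir -103.69404369544124 0.006503153289677523
screw [0.46781315 0.11833615 0.073     ] [-0.02453583  0.00126256 -0.041     ] 177.05427512511977
edge [array([0.42694051, 0.1826665 , 0.006     ]), array([0.56702056, 0.17482662, 0.006     ])] -3.2033418692267253
edge [array([0.41760657, 0.06063163, 0.006     ]), array([0.42694051, 0.1826665 , 0.006     ])] 85.62619692023858
```

By eye the flat faces about -101°, which puts the jaw axis at about 79°, roughly 1.45 rad ccw of the screw. I'll descend over the D with the jaws at 60°, ready to feel from one side first.

```bash
python3 - <<'E'
from h import *
p=np.radians(76.375); dy,dz=-.319,.45
cmd=[.13+dy*np.cos(p)+dz*np.sin(p),.535+dy*np.sin(p)-dz*np.cos(p),.215]; print(cmd, 76.375-np.degrees(.46))
delta(cmd,50.02,[.4923,.1178,.113],60)
E
```

```text
[np.float64(0.49219062438587047), np.float64(0.11897241484851835), 0.215] 50.01894142398213
rx -0.174 dx 0.1020 dy -0.0008 dz 0.0008
```

Call:
move_arm(plan=[{"rx":-0.087,"ry":0,"rz":0,"dx":0.02,"dy":-0.001,"dz":0.001,"jaw":0.07},{"rx":-0.174,"ry":0,"rz":0,"dx":0.045,"dy":-0.001,"dz":0.001,"jaw":0.06},{"rx":-0.174,"ry":0,"rz":0,"dx":0.07,"dy":-0.001,"dz":0.001,"jaw":0.05},{"rx":-0.174,"ry":0,"rz":0,"dx":0.09,"dy":-0.001,"dz":0.001,"jaw":0.04},{"rx":-0.174,"ry":0,"rz":0,"dx":0.102,"dy":-0.001,"dz":0.001,"jaw":0.036},{"rx":-0.174,"ry":0,"rz":0,"dx":0.102,"dy":-0.001,"dz":0.001,"jaw":0.032},{"rx":-0.174,"ry":0,"rz":0,"dx":0.102,"dy":-0.001,"dz":0.001,"jaw":0.03}], force=3)

```text
clock: 2.88
position: [0.4921, 0.1173, 0.1135]
tcp_rot: [30.6, 89.9, 0.6]
contact_force: [0.4, 0.3, -0.4]
gripper_width: 0.0304
```

```bash
python3 - <<'E'
from h import *
T,psi=st(); img,K,_,_,tc=cam("wrist")
cv2.imwrite("pics/w3.png",img)
E
```

```text
t 2.88 [0.4921 0.1173 0.1135] psi 60.01 xax [ 0.0013  0.     -1.    ] F [ 0.38  0.33 -0.4 ] M [0.003 0.025 0.042] w 0.0304 q [ -0.   27.1  94.    0.   58.8 -60. ]
```

View pics/w3.png

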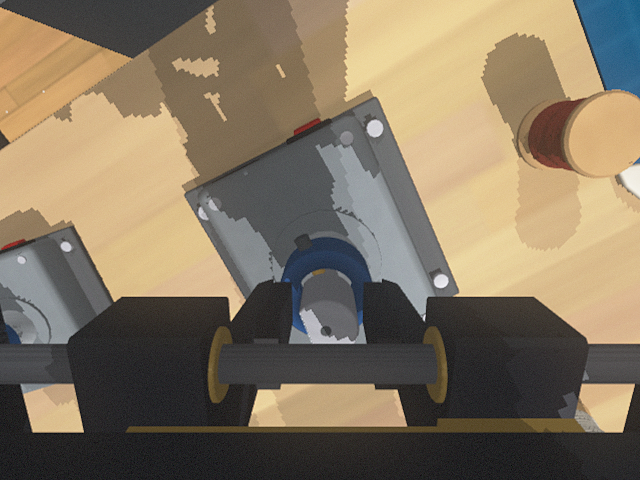

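The fingers straddle the D and are centred on it: axis dot at (326,331), inner finger edges at about 290 and 362. Now I'll feel it with 3 N.

Call:
move_arm(plan=[{"rx":0,"ry":0,"rz":0,"dx":0,"dy":0,"dz":0,"jaw":0.024},{"rx":0,"ry":0,"rz":0,"dx":0,"dy":0,"dz":0,"jaw":0.02},{"rx":0,"ry":0,"rz":0,"dx":0,"dy":0,"dz":0,"jaw":0.016},{"rx":0,"ry":0,"rz":0,"dx":0,"dy":0,"dz":0,"jaw":0.016},{"rx":0,"ry":0,"rz":0,"dx":0,"dy":0,"dz":0,"jaw":0.016}], force=3)

```text
clock: 3.55
position: [0.4924, 0.1177, 0.1132]
tcp_rot: [62.3, 89.9, 32.3]
contact_force: [1.9, 4.8, 1.1]
gripper_width: 0.0213
```

Call:
move_arm(plan=[{"rx":0,"ry":0,"rz":0,"dx":0,"dy":0,"dz":0,"jaw":0.03},{"rx":0,"ry":0,"rz":0,"dx":0,"dy":0,"dz":0,"jaw":0.03},{"rx":-0.12,"ry":0,"rz":0,"dx":0,"dy":0,"dz":0,"jaw":0.03},{"rx":-0.24,"ry":0,"rz":0,"dx":0,"dy":0,"dz":0,"jaw":0.03},{"rx":-0.33,"ry":0,"rz":0,"dx":0,"dy":0,"dz":0,"jaw":0.03},{"rx":-0.33,"ry":0,"rz":0,"dx":0,"dy":0,"dz":0,"jaw":0.03},{"rx":-0.33,"ry":0,"rz":0,"dx":0,"dy":0,"dz":0,"jaw":0.024},{"rx":-0.33,"ry":0,"rz":0,"dx":0,"dy":0,"dz":0,"jaw":0.02},{"rx":-0.33,"ry":0,"rz":0,"dx":0,"dy":0,"dz":0,"jaw":0.016},{"rx":-0.33,"ry":0,"rz":0,"dx":0,"dy":0,"dz":0,"jaw":0.016},{"rx":-0.33,"ry":0,"rz":0,"dx":0,"dy":0,"dz":0,"jaw":0.016}], force=3)

```text
clock: 4.92
position: [0.492, 0.1178, 0.1127]
tcp_rot: [80.7, 89.9, 69.5]
contact_force: [1.4, 5.5, -0.8]
gripper_width: 0.0216
```

```bash
python3 -c "
from h import *
st()"
```

```text
t 4.92 [0.492  0.1178 0.1127] psi 78.84 xax [ 6.0e-04  1.5e-03 -1.0e+00] F [ 1.45  5.53 -0.83] M [ 0.921 -0.169  0.022] w 0.0216 q [ -0.   27.2  94.1   0.1  58.7 -78.9]
```

The opening was 21.6 mm with a 5.5 N side push. So the jaws are coupled, and only the round side was touching: with the D's flat on -y, the grip centre must sit 2.75 mm off the axis. I'll shift along the jaw axis until the side push goes away.

Call:
move_arm(plan=[{"rx":0,"ry":0,"rz":0,"dx":0,"dy":0.0008,"dz":0,"jaw":0.016},{"rx":0,"ry":0,"rz":0,"dx":0,"dy":0.0015,"dz":0,"jaw":0.016},{"rx":0,"ry":0,"rz":0,"dx":0,"dy":0.0015,"dz":0,"jaw":0.016},{"rx":0,"ry":0,"rz":0,"dx":0,"dy":0.0015,"dz":0,"jaw":0.016}], force=3)

```text
clock: 5.42
position: [0.4923, 0.1193, 0.1128]
tcp_rot: [78.4, 89.9, 67.2]
contact_force: [1.5, 6.0, -1.5]
gripper_width: 0.0189
```

```bash
python3 -c "
from h import *
st()"
```

```text
t 5.42 [0.4923 0.1193 0.1128] psi 78.84 xax [ 6.0e-04  1.5e-03 -1.0e+00] F [ 1.49  5.95 -1.5 ] M [ 0.938 -0.171  0.018] w 0.0189 q [  0.2  27.2  94.    0.1  58.8 -78.7]
```

Call:
move_arm(plan=[{"rx":0,"ry":0,"rz":0,"dx":0,"dy":0.0004,"dz":0,"jaw":0.016},{"rx":0,"ry":0,"rz":0,"dx":0,"dy":0.0004,"dz":0,"jaw":0.016},{"rx":0,"ry":0,"rz":0,"dx":0,"dy":0.0004,"dz":0,"jaw":0.016}], force=3)

```text
clock: 5.8
position: [0.4923, 0.1195, 0.1127]
tcp_rot: [82.2, 89.9, 71.0]
contact_force: [1.5, 6.2, -1.3]
gripper_width: 0.0182
```

```bash
python3 -c "
from h import *
st()"
```

```text
t 5.80 [0.4923 0.1195 0.1127] psi 78.86 xax [ 4.e-04  1.e-03 -1.e+00] F [ 1.49  6.18 -1.27] M [ 0.867 -0.214 -0.001] w 0.0182 q [  0.2  27.2  93.9   0.1  58.8 -78.7]
```

Call:
move_arm(plan=[{"rx":0,"ry":0,"rz":0,"dx":0,"dy":0.0004,"dz":0,"jaw":0.016},{"rx":0,"ry":0,"rz":0,"dx":0,"dy":0.0004,"dz":0,"jaw":0.016},{"rx":0,"ry":0,"rz":0,"dx":0,"dy":0.0004,"dz":0,"jaw":0.016}], force=3)

```text
clock: 6.18
position: [0.4923, 0.1195, 0.1127]
tcp_rot: [91.1, 90.0, 80.0]
contact_force: [1.9, 5.1, -0.6]
gripper_width: 0.0186
```

```bash
python3 -c "
from h import *
st()"
```

```text
t 6.17 [0.4923 0.1195 0.1127] psi 78.88 xax [ 1.e-04  4.e-04 -1.e+00] F [ 1.87  5.09 -0.63] M [ 0.721 -0.179 -0.011] w 0.0186 q [  0.2  27.3  93.9   0.   58.8 -78.7]
```

Both pads now touch the D: 18.6 mm, against 18.5 expected across the flat. A firm squeeze will seat the flat squarely on the pad.

Call:
move_arm(plan=[{"rx":0,"ry":0,"rz":0,"dx":0,"dy":0.0,"dz":0,"jaw":0.012},{"rx":0,"ry":0,"rz":0,"dx":0,"dy":0.0,"dz":0,"jaw":0.012},{"rx":0,"ry":0,"rz":0,"dx":0,"dy":0.0,"dz":0,"jaw":0.012},{"rx":0,"ry":0,"rz":0,"dx":0,"dy":0.0,"dz":0,"jaw":0.012}], force=25)

```text
clock: 6.68
position: [0.4923, 0.1194, 0.1127]
tcp_rot: [86.2, 90.0, 75.1]
contact_force: [1.0, 5.4, -0.6]
gripper_width: 0.0181
```

```bash
python3 - <<'E'
from h import *
T,psi=st(); img,K,_,_,tc=cam("wrist")
cv2.imwrite("pics/w4.png",cv2.resize(img[230:400,220:440],None,fx=3.5,fy=3.5,interpolation=cv2.INTER_CUBIC))
E
```

```text
t 6.67 [0.4923 0.1194 0.1127] psi 78.89 xax [ 1.e-04  3.e-04 -1.e+00] F [ 1.03  5.35 -0.63] M [ 0.777 -0.129  0.106] w 0.0181 q [  0.2  27.3  93.9   0.   58.8 -78.7]
```

View pics/w4.png

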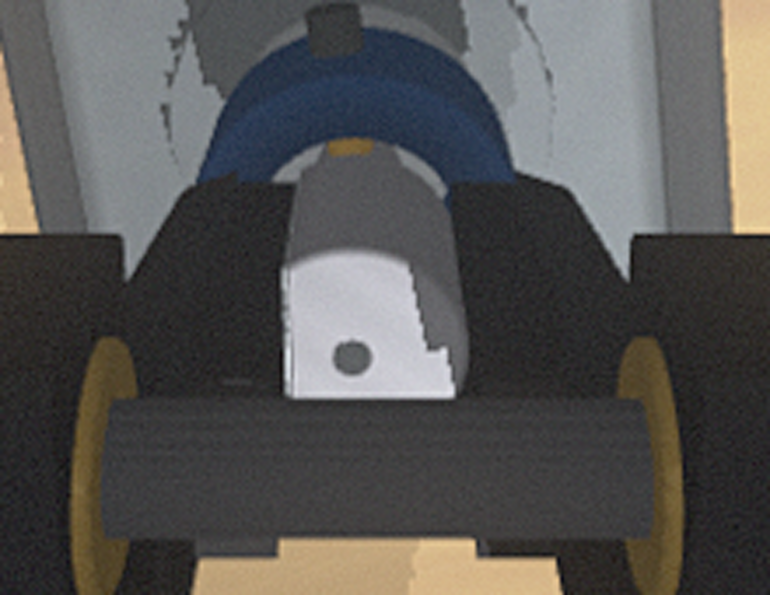

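The flat is the left edge of the D (crop x≈287), flush with the left pad, at 18.1–18.6 mm. The felt flat angle is therefore about -101.1°. Next I'll turn 1.446 rad clockwise about the spindle axis, which lies 2.75 mm off the tool centre.

Call:
move_arm(plan=[{"rx":0.1,"ry":0,"rz":0,"dx":0,"dy":0,"dz":0.0003,"jaw":0.012},{"rx":0.2,"ry":0,"rz":0,"dx":0,"dy":-0.0001,"dz":0.0005,"jaw":0.012},{"rx":0.3,"ry":0,"rz":0,"dx":0,"dy":-0.0001,"dz":0.0008,"jaw":0.012},{"rx":0.4,"ry":0,"rz":0,"dx":0,"dy":-0.0002,"dz":0.0011,"jaw":0.012},{"rx":0.5,"ry":0,"rz":0,"dx":0,"dy":-0.0003,"dz":0.0013,"jaw":0.012},{"rx":0.6,"ry":0,"rz":0,"dx":0,"dy":-0.0005,"dz":0.0016,"jaw":0.012},{"rx":0.7,"ry":0,"rz":0,"dx":0,"dy":-0.0006,"dz":0.0018,"jaw":0.012}], force=25)

```text
clock: 7.6
position: [0.4937, 0.1182, 0.1127]
tcp_rot: [-97.0, 89.9, -148.4]
contact_force: [-0.5, 1.8, 0.3]
gripper_width: 0.0179
```

```bash
python3 -c "
from h import *
st()"
```

```text
t 7.60 [0.4937 0.1182 0.1127] psi 38.61 xax [-8.e-04 -5.e-04 -1.e+00] F [-0.47  1.78  0.29] M [0.315 0.094 0.073] w 0.0179 q [  0.1  27.4  93.7  -0.   59.  -38.5]
```

Call:
move_arm(plan=[{"rx":0.1,"ry":0,"rz":0,"dx":0,"dy":0,"dz":0.0003,"jaw":0.012},{"rx":0.2,"ry":0,"rz":0,"dx":0,"dy":-0.0001,"dz":0.0005,"jaw":0.012},{"rx":0.3,"ry":0,"rz":0,"dx":0,"dy":-0.0001,"dz":0.0008,"jaw":0.012},{"rx":0.4,"ry":0,"rz":0,"dx":0,"dy":-0.0002,"dz":0.0011,"jaw":0.012},{"rx":0.5,"ry":0,"rz":0,"dx":0,"dy":-0.0003,"dz":0.0013,"jaw":0.012},{"rx":0.6,"ry":0,"rz":0,"dx":0,"dy":-0.0005,"dz":0.0016,"jaw":0.012},{"rx":0.7,"ry":0,"rz":0,"dx":0,"dy":-0.0006,"dz":0.0018,"jaw":0.012},{"rx":0.747,"ry":0,"rz":0,"dx":0,"dy":-0.0007,"dz":0.0019,"jaw":0.012},{"rx":0.747,"ry":0,"rz":0,"dx":0,"dy":-0.0007,"dz":0.0019,"jaw":0.012},{"rx":0.747,"ry":0,"rz":0,"dx":0,"dy":-0.0007,"dz":0.0019,"jaw":0.012}], force=25)

```text
clock: 8.85
position: [0.4939, 0.1163, 0.1127]
tcp_rot: [-71.7, 89.9, -165.7]
contact_force: [-5.8, 0.7, 3.6]
gripper_width: 0.0182
```

```bash
python3 -c "
from h import *
T,psi=st(); img,K,_,_,tc=cam('wrist')
cv2.imwrite('pics/w5.png',img)
"
```

```text
t 8.85 [0.4939 0.1163 0.1127] psi -3.96 xax [-1.9e-03 -5.0e-04 -1.0e+00] F [-5.76  0.7   3.56] M [ 0.032  0.841 -0.042] w 0.0182 q [-0.1 27.4 93.7 -0.  59.   3.8]
```

View pics/w5.png

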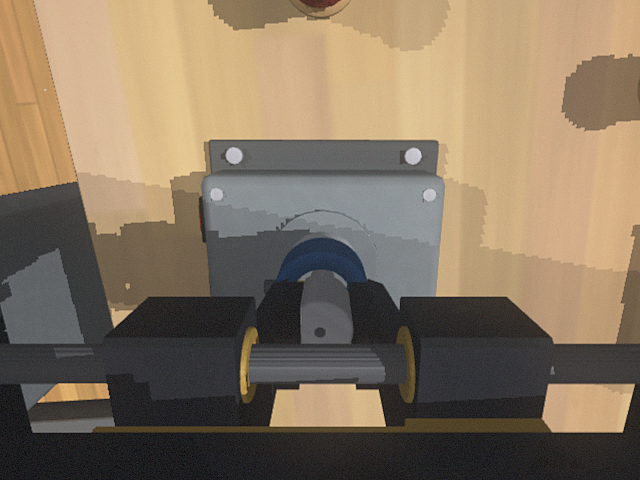

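The plate edges and bolts (234,156) and (413,156) are level in the wrist image, so the tool, and the flat gripped in it, is square to the winder to well under 1°. The flat is on the left, the switch side. Now I'll open, lift clear and turn the tool 90° for the collar.

Call:
move_arm(plan=[{"rx":0,"ry":0,"rz":0,"dx":0,"dy":0,"dz":0,"jaw":0.03},{"rx":0,"ry":0,"rz":0,"dx":0,"dy":-0.0025,"dz":0,"jaw":0.04},{"rx":0,"ry":0,"rz":0,"dx":0,"dy":-0.0025,"dz":0,"jaw":0.06},{"rx":0,"ry":0,"rz":0,"dx":-0.02,"dy":-0.0025,"dz":0,"jaw":0.06},{"rx":0,"ry":0,"rz":0,"dx":-0.04,"dy":-0.0025,"dz":0,"jaw":0.06},{"rx":-0.17,"ry":0,"rz":0,"dx":-0.06,"dy":-0.0025,"dz":0,"jaw":0.06},{"rx":-0.34,"ry":0,"rz":0,"dx":-0.06,"dy":-0.0025,"dz":0,"jaw":0.06},{"rx":-0.51,"ry":0,"rz":0,"dx":-0.06,"dy":-0.0025,"dz":0,"jaw":0.06},{"rx":-0.68,"ry":0,"rz":0,"dx":-0.06,"dy":-0.0025,"dz":0,"jaw":0.06},{"rx":-0.85,"ry":0,"rz":0,"dx":-0.06,"dy":-0.0025,"dz":0,"jaw":0.06},{"rx":-1.02,"ry":0,"rz":0,"dx":-0.06,"dy":-0.0025,"dz":0,"jaw":0.06},{"rx":-1.19,"ry":0,"rz":0,"dx":-0.06,"dy":-0.0025,"dz":0,"jaw":0.06},{"rx":-1.36,"ry":0,"rz":0,"dx":-0.06,"dy":-0.0025,"dz":0,"jaw":0.06},{"rx":-1.5,"ry":0,"rz":0,"dx":-0.06,"dy":-0.0025,"dz":0,"jaw":0.06},{"rx":-1.571,"ry":0,"rz":0,"dx":-0.06,"dy":-0.0025,"dz":0,"jaw":0.06},{"rx":-1.571,"ry":0,"rz":0,"dx":-0.06,"dy":-0.0025,"dz":0,"jaw":0.06},{"rx":-1.571,"ry":0,"rz":0,"dx":-0.06,"dy":-0.0025,"dz":0,"jaw":0.06}])

```text
clock: 11.02
position: [0.4922, 0.1166, 0.1728]
tcp_rot: [-13.3, 90.0, -17.4]
contact_force: [-0.2, -0.3, 0.4]
gripper_width: 0.0601
```

```bash
python3 - <<'E'
from h import *
T,psi=st(); img,K,_,_,tc=cam('wrist'); M=np.linalg.inv(T@tc);R,t=M[:3,:3],M[:3,3]
cv2.imwrite('pics/w6.png',cv2.resize(img[200:350,227:427],None,fx=4,fy=4,interpolation=cv2.INTER_CUBIC))
print("axis",proj(K,R,t,(.4914,.1166,.114)), proj(K,R,t,(.4914,.1166,.084)),T.round(4)[:3,3])
E
```

```text
t 11.03 [0.4922 0.1166 0.1728] psi 85.92 xax [ 1.e-04 -0.e+00 -1.e+00] F [-0.22 -0.32  0.36] M [ 0.096 -0.057 -0.   ] w 0.0601 q [ -0.1  22.6  89.7  -0.   67.7 -86. ]
axis [327.32728518 269.83764456] [327.27893047 251.99535791] [0.4922 0.1166 0.1728]
```

View pics/w6.png

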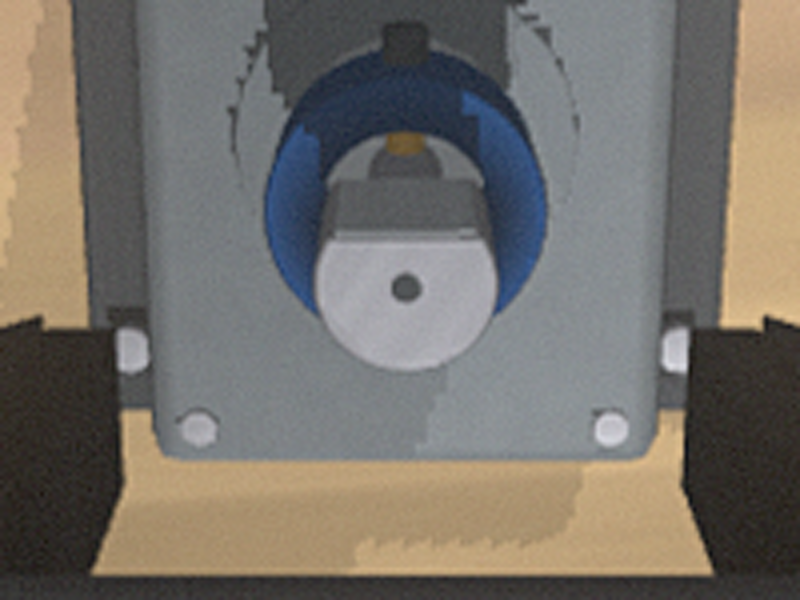

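The flat's edge runs from (334,232) to (478,237) in the crop and faces the screw head at (405,42), within about 2°. I'll descend around the collar, keeping the gripper body above the spindle end, and close lightly.

Call:
move_arm(plan=[{"rx":0,"ry":0,"rz":0,"dx":0.02,"dy":0,"dz":-0.0006,"jaw":0.06},{"rx":0,"ry":0,"rz":0,"dx":0.04,"dy":0,"dz":-0.0006,"jaw":0.06},{"rx":0,"ry":0,"rz":0,"dx":0.06,"dy":0,"dz":-0.0006,"jaw":0.06},{"rx":0,"ry":0,"rz":0,"dx":0.075,"dy":0,"dz":-0.0006,"jaw":0.06},{"rx":0,"ry":0,"rz":0,"dx":0.085,"dy":0,"dz":-0.0006,"jaw":0.056},{"rx":0,"ry":0,"rz":0,"dx":0.09,"dy":0,"dz":-0.0006,"jaw":0.052},{"rx":0,"ry":0,"rz":0,"dx":0.09,"dy":0,"dz":-0.0006,"jaw":0.046},{"rx":0,"ry":0,"rz":0,"dx":0.09,"dy":0,"dz":-0.0006,"jaw":0.042},{"rx":0,"ry":0,"rz":0,"dx":0.09,"dy":0,"dz":-0.0006,"jaw":0.036},{"rx":0,"ry":0,"rz":0,"dx":0.09,"dy":0,"dz":-0.0006,"jaw":0.036},{"rx":0,"ry":0,"rz":0,"dx":0.09,"dy":0,"dz":-0.0006,"jaw":0.036}], force=4)

```text
clock: 12.45
position: [0.4917, 0.1169, 0.083]
tcp_rot: [34.2, 90.0, 30.2]
contact_force: [0.2, 4.9, 2.4]
gripper_width: 0.042
```

```bash
python3 - <<'E'
from h import *
T,psi=st(); img,K,_,_,tc=cam('side')
cv2.imwrite('pics/s7.png',cv2.resize(img[170:290,230:390],None,fx=5,fy=5,interpolation=cv2.INTER_CUBIC))
img=cam('wrist')[0]; cv2.imwrite('pics/w7.png',img)
E
```

```text
t 12.45 [0.4917 0.1169 0.083 ] psi 86.00 xax [ 7.e-04  4.e-04 -1.e+00] F [0.2  4.85 2.43] M [ 0.709 -0.085 -0.012] w 0.0420 q [ -0.1  29.8  95.9   0.   54.3 -86.1]
```

View pics/w7.png

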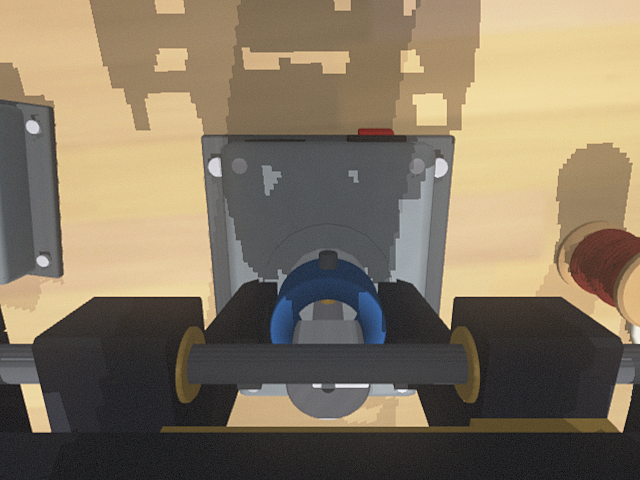

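View pics/s7.png

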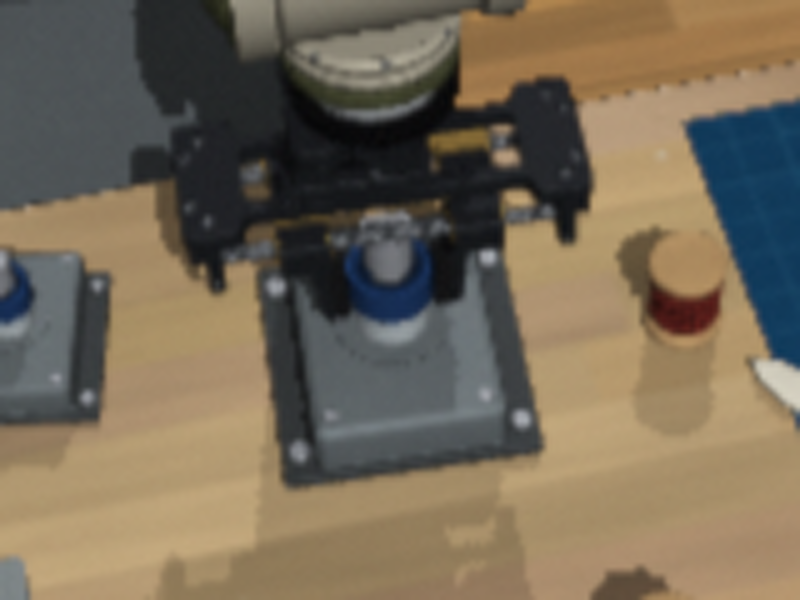

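The collar is gripped: opening 42.0 mm, screw at (328,258), clear of both fingers. There is a 4.9 N sideways push, so I'll shift 0.4 mm toward it and firm up the grip.

Call:
move_arm(plan=[{"rx":0,"ry":0,"rz":0,"dx":0,"dy":0.0004,"dz":0,"jaw":0.036},{"rx":0,"ry":0,"rz":0,"dx":0,"dy":0.0004,"dz":0,"jaw":0.036},{"rx":0,"ry":0,"rz":0,"dx":0,"dy":0.0004,"dz":0,"jaw":0.036},{"rx":0,"ry":0,"rz":0,"dx":0,"dy":0.0004,"dz":0,"jaw":0.036}], force=30)

```text
clock: 13.05
position: [0.4917, 0.117, 0.083]
tcp_rot: [0.6, 90.0, -3.4]
contact_force: [-0.3, 3.5, 5.0]
gripper_width: 0.0412
```

```bash
python3 -c "
from h import *
st()"
```

```text
t 13.05 [0.4917 0.117  0.083 ] psi 86.00 xax [ 7.e-04 -0.e+00 -1.e+00] F [-0.32  3.49  5.04] M [ 0.453 -0.023 -0.022] w 0.0412 q [ -0.1  29.8  95.9  -0.   54.3 -86.1]
```

Lifting at 4 mm per row (32 mm/s), first to 16 mm, which is past the point where a misaligned flat would stop the screw.

Call:
move_arm(plan=[{"rx":0,"ry":0,"rz":0,"dx":-0.003,"dy":0,"dz":0,"jaw":0.036},{"rx":0,"ry":0,"rz":0,"dx":-0.006,"dy":0,"dz":0,"jaw":0.036},{"rx":0,"ry":0,"rz":0,"dx":-0.009,"dy":0,"dz":0,"jaw":0.036},{"rx":0,"ry":0,"rz":0,"dx":-0.011,"dy":0,"dz":0,"jaw":0.036},{"rx":0,"ry":0,"rz":0,"dx":-0.0135,"dy":0,"dz":0,"jaw":0.036},{"rx":0,"ry":0,"rz":0,"dx":-0.016,"dy":0,"dz":0,"jaw":0.036},{"rx":0,"ry":0,"rz":0,"dx":-0.016,"dy":0,"dz":0,"jaw":0.036}], force=30)

```text
clock: 13.92
position: [0.4917, 0.117, 0.099]
tcp_rot: [-7.6, 90.0, -11.6]
contact_force: [4.1, 2.5, -3.0]
gripper_width: 0.0413
```

```bash
python3 -c "
from h import *
st(); img=cam('wrist')[0]; cv2.imwrite('pics/w8.png',img)"
```

```text
t 13.93 [0.4917 0.117  0.099 ] psi 86.00 xax [ 5.e-04 -1.e-04 -1.e+00] F [ 4.11  2.55 -3.01] M [ 0.301 -0.644 -0.041] w 0.0413 q [ -0.1  28.3  95.   -0.   56.6 -86. ]
```

View pics/w8.png

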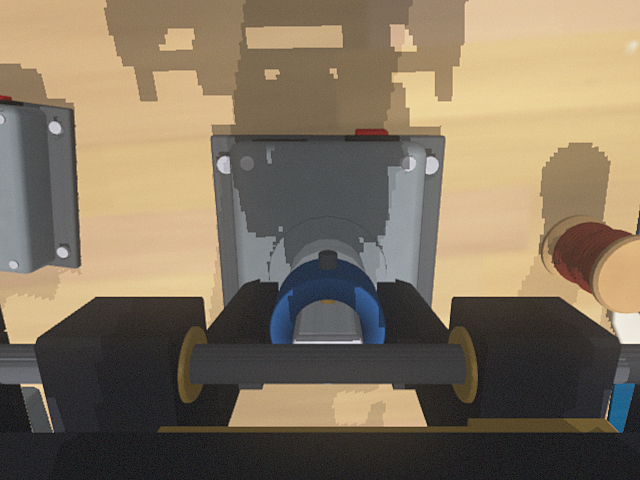

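The screw has passed under the D with only the collar's weight on the wrist (-3 N), and the collar has risen with the fingers. Now the remaining 14 mm.

Call:
move_arm(plan=[{"rx":0,"ry":0,"rz":0,"dx":-0.003,"dy":0,"dz":0,"jaw":0.036},{"rx":0,"ry":0,"rz":0,"dx":-0.006,"dy":0,"dz":0,"jaw":0.036},{"rx":0,"ry":0,"rz":0,"dx":-0.009,"dy":0,"dz":0,"jaw":0.036},{"rx":0,"ry":0,"rz":0,"dx":-0.0115,"dy":0,"dz":0,"jaw":0.036},{"rx":0,"ry":0,"rz":0,"dx":-0.0135,"dy":0,"dz":0,"jaw":0.036},{"rx":0,"ry":0,"rz":0,"dx":-0.014,"dy":0,"dz":0,"jaw":0.036},{"rx":0,"ry":0,"rz":0,"dx":-0.014,"dy":0,"dz":0,"jaw":0.036},{"rx":0,"ry":0,"rz":0,"dx":-0.014,"dy":0,"dz":0,"jaw":0.036}], force=30)

```text
clock: 14.98
position: [0.4917, 0.117, 0.1128]
tcp_rot: [-6.4, 90.0, -10.4]
contact_force: [5.2, 2.2, -3.1]
gripper_width: 0.0412
```

```bash
python3 - <<'E'
from h import *
st(); img=cam('wrist')[0]; cv2.imwrite('pics/w9.png',cv2.resize(img[210:360,227:427],None,fx=4,fy=4,interpolation=cv2.INTER_CUBIC))
img,K,R,t,_=cam('side')
cv2.imwrite('pics/s9.png',cv2.resize(img[190:270,250:360],None,fx=7,fy=7,interpolation=cv2.INTER_CUBIC))
E
```

```text
t 14.97 [0.4917 0.117  0.1128] psi 86.00 xax [ 4.e-04 -1.e-04 -1.e+00] F [ 5.2   2.25 -3.14] M [ 0.292 -0.733 -0.011] w 0.0412 q [ -0.1  27.2  94.1  -0.   58.7 -86. ]
```

View pics/w9.png

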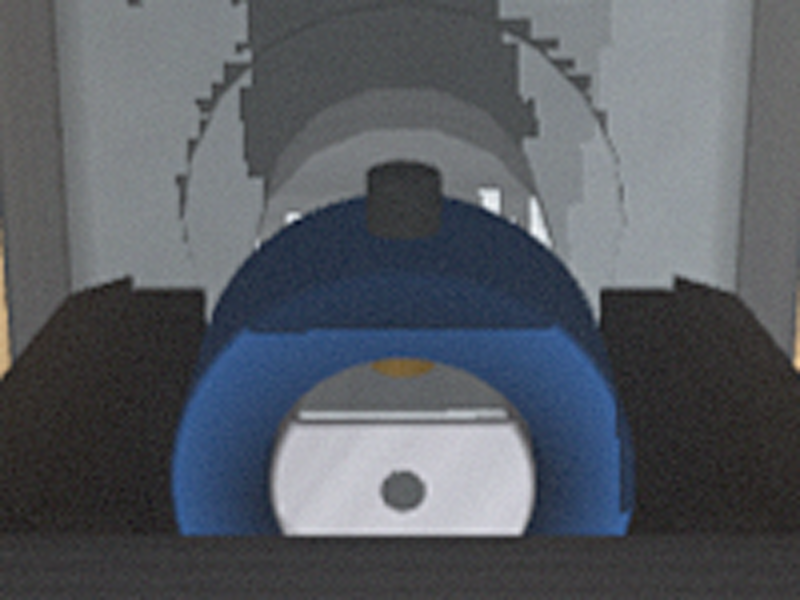

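View pics/s9.png

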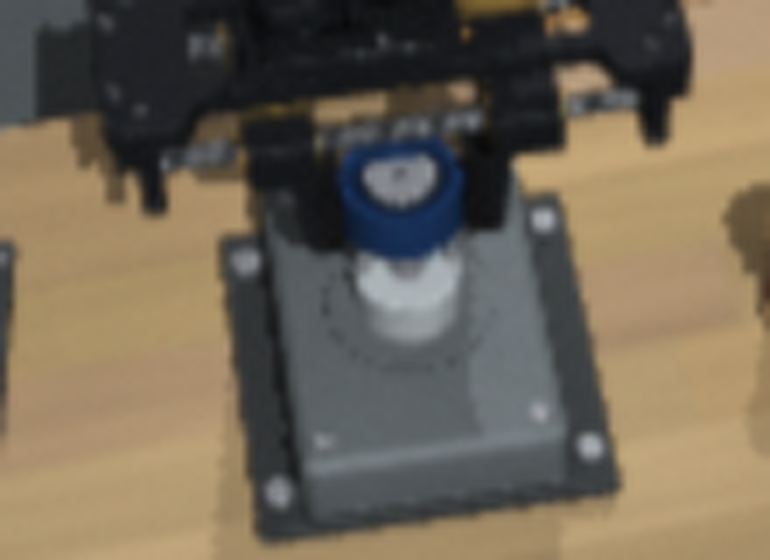

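The collar top looks level with the spindle end, and the flat stands parallel to the screw's inner tip (brass, at (402,366)). I'll check for slip between fingers and collar by comparing the collar in the wrist images before and after the lift.

```bash
python3 - <<'E'
from h import *
T,_=st(); img,K,_,_,tc=cam('wrist'); cv2.imwrite('pics/w10.png',img)
a=cv2.imread('pics/w7.png'); b=cv2.imread('pics/w8.png'); C=np.linalg.inv(tc)
for n,x in (('w7',a),('w8',b),('now',img)):
    h=x[268:330,255:400].astype(int)
    print(n,[(r,x[r,316:341].mean(1).astype(int)[::3].tolist()) for r in (246,250,254,258,262,266,268,270,272,274)] if 0 else x[240:282,328].astype(int).tolist()[::2])
for xx in (0.008,.010,.012): # screw centre below TCP in tool x; head top outer edge (r 26.5)
    print(xx,[proj(K,C[:3,:3],C[:3,3],(xx+o,0,-z)).round(1) for o,z in ((-.004,.0265),(-.004,.021))])
# predicted D top rim and collar top rim edges if level, image rows/cols at axis side
M=np.linalg.inv(T@tc);R,t=M[:3,:3],M[:3,3]
for z in (.112,.114,.116): print(z,[proj(K,R,t,(.4914-r*np.cos(.07),.1167+r*.07,z)).round(1) for r in (0,6.5e-3,12.5e-3,21e-3)])
E
```

```text
t 15.07 [0.4916 0.117  0.1128] psi 86.00 xax [ 3.e-04 -1.e-04 -1.e+00] F [ 6.02  0.83 -3.73] M [ 0.267 -0.685 -0.029] w 0.0415 q [ -0.1  27.2  94.1  -0.   58.7 -86. ]
w7 [[85, 81, 80], [92, 89, 84], [89, 86, 81], [90, 88, 81], [98, 96, 92], [70, 71, 66], [55, 51, 50], [50, 52, 53], [68, 65, 65], [66, 65, 64], [61, 61, 57], [65, 63, 61], [63, 61, 62], [59, 63, 57], [65, 65, 63], [75, 50, 37], [73, 55, 41], [72, 55, 42], [73, 50, 36], [87, 61, 44], [81, 58, 34]]
w8 [[104, 101, 101], [104, 103, 102], [105, 104, 99], [107, 105, 100], [110, 106, 104], [62, 62, 57], [51, 50, 46], [54, 52, 50], [60, 54, 55], [66, 63, 59], [57, 57, 57], [62, 54, 54], [60, 57, 53], [62, 60, 56], [63, 64, 60], [73, 52, 40], [72, 50, 44], [67, 46, 38], [70, 49, 36], [80, 57, 43], [85, 59, 41]]
now [[102, 98, 95], [114, 110, 107], [128, 126, 122], [127, 126, 123], [132, 131, 127], [79, 76, 74], [54, 47, 47], [54, 54, 53], [60, 56, 56], [59, 58, 57], [60, 57, 57], [60, 57, 55], [65, 59, 58], [61, 59, 56], [62, 60, 62], [70, 48, 37], [69, 51, 40], [69, 48, 35], [70, 57, 40], [78, 53, 37], [82, 57, 45]]
0.008 [array([327.6, 255.3]), array([327.6, 270.1])]
0.01 [array([327.6, 253.5]), array([327.6, 268.1])]
0.012 [array([327.6, 251.8]), array([327.6, 266.2])]
0.112 [array([326.7, 327.3]), array([326.7, 310.9]), array([326.7, 295.4]), array([326.6, 272.7])]
0.114 [array([326.7, 330.1]), array([326.7, 313.5]), array([326.7, 297.8]), array([326.6, 274.8])]
0.116 [array([326.7, 333. ]), array([326.7, 316.2]), array([326.6, 300.2]), array([326.6, 277. ])]
```

The collar has not slipped: the screw rows are the same in all three images. The measured lift is 29.8 mm, so I'll add 0.2 mm and settle.

Call:
move_arm(plan=[{"rx":0,"ry":0,"rz":0,"dx":-0.0002,"dy":0,"dz":0,"jaw":0.036},{"rx":0,"ry":0,"rz":0,"dx":-0.0002,"dy":0,"dz":0,"jaw":0.036},{"rx":0,"ry":0,"rz":0,"dx":-0.0002,"dy":0,"dz":0,"jaw":0.036},{"rx":0,"ry":0,"rz":0,"dx":-0.0002,"dy":0,"dz":0,"jaw":0.036}], force=30)

```text
clock: 15.62
position: [0.4917, 0.1171, 0.113]
tcp_rot: [-7.3, 90.0, -11.3]
contact_force: [5.0, 1.9, -2.9]
gripper_width: 0.0416
```

```bash
python3 -c "
from h import *
st(); print(ctrl.finish_job())"
```

```text
t 15.62 [0.4917 0.1171 0.113 ] psi 86.00 xax [ 3.e-04 -1.e-04 -1.e+00] F [ 4.98  1.86 -2.92] M [ 0.292 -0.787  0.009] w 0.0416 q [ -0.   27.1  94.1  -0.   58.7 -86. ]
the job is handed in; nothing more can be done
None
```

The job is handed in at 15.6 s, with the collar raised about 30.0 mm on the large winder, level with the spindle end, and still gripped at 30 N. The spools and hex key were not touched.

- **Flat:** I felt the flat at 18.1–18.6 mm (18.5 mm expected), about 1.45 rad counter-clockwise of the screw. I gripped the spindle there and turned it clockwise until the flat faced the screw.
- **Alignment:** In the wrist image the flat's edge is within about 2° of square to the screw. The screw tip passed under the D without a stop; the wrist carried only about 3 N, the collar's weight.
- **Slip:** The collar did not slip in the fingers, as far as the images can show (about 0.5 mm).
- **Not as expected:** The first two light feels read 21.3 and 21.6 mm because only the round side was touching. I discarded them and shifted the grip. At hand-in a side load of about 5 N remained on the wrist, well within the limits.

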